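# Pull the clogged filter for inspection at the beading bench

### The job

One of the two filters in the bench dust extractor is clogged: the indicator dome behind that bay's flap shows red. Lift that flap, draw the filter out, and hold it up in front of the magnifier lamp's lit side for checking: upright, centred on the lens, squarely facing it and about 10 cm away. Finish still holding it there in the gripper; leave the other bay shut and touch neither the lamp nor the other things on the bench.

Things in the scene. Friction and masses are not known exactly. Their poses are not given: they have to be found in the camera images.
- extractor: Grey bench dust extractor with two filter bays side by side, fixed in place: 210 mm deep (its own x, from -80 to +130 mm), 280 mm wide (its own y), 140 mm tall. Origin under its middle on the table. Its front, with the two round intakes, faces its own -x; its own y points to the left bay. Turned at most 0.25 rad from square to the robot.
- bay_left (a point): Centre of the left bay's mouth, level with the extractor's top (140 mm above the table), straight above the filter slot; in the extractor's frame at x -10, y +68 mm. Under the flap is a recess 116 mm in x (from 56 mm before to 60 mm behind this point) by 112 mm in y and 34 mm deep, with the filter's tab standing in the middle of it; below, the slot goes straight down another 92 mm. Axes as the extractor's.
- flap_left (a joint): Angle of the blue cover flap of the left bay: 0 shut and level, 1.57 standing upright, 1.9 against its stop. It swings up and back about a hinge at its far (+x) edge, parallel to the extractor's y; the hinge is stiff, so it stays where it is left (about 1 to 2 N at the tongue moves it). To get at the filter from above, open it to about 1.8. A gripper that reaches down for the tab needs the flap past upright.
- flap_left_hinge (a point): Middle of the left flap's hinge line; turns with the flap. Flap: 140 mm from hinge to front edge, 116 mm wide, 6 mm thick. Shut, its own x, y, z are the extractor's; it opens by turning positively about y.
- flap_left_grip (a point): Centre of the yellow pull tongue of the left flap, 165 mm from the hinge line and 3 mm off it along the flap's own z. The tongue sticks out 37 mm beyond the flap's front edge (140 to 177 mm from the hinge), 24 mm wide (y), 10 mm thick, and hangs free in front of the extractor's front face. Pinched across its width (along y) it can pivot between the fingers; it can also be lifted from below.
- filter_left_mid (a point): Centre of the left bay's filter cassette: white frame with pleated paper, 20 mm thick (its own x, the face direction), 96 mm wide (y), 90 mm tall (z), about 0.12 kg; 2.5 mm free play all round in the slot. At the start it stands upright in the slot, this point 81 mm below the bay's mouth, axes as the extractor's. Its underside is 45 mm below this point. It must rise 132 mm to be clear of the extractor's top.
- filter_left_tab (a point): Middle of the orange pull tab on top of the left filter, 60 mm above the filter's centre: 12 mm thick (x), 36 mm wide (y), standing 29 mm above the frame (14 mm above this point, 15 mm below). Its top is 7 mm below the bay's mouth. Grip it across its thickness from above, fingers opened to about 40 mm. Axes as the filter's.
- bay_right (a point): Centre of the right bay's mouth, level with the extractor's top (140 mm above the table), straight above the filter slot; in the extractor's frame at x -10, y -68 mm. Under the flap is a recess 116 mm in x (from 56 mm before to 60 mm behind this point) by 112 mm in y and 34 mm deep, with the filter's tab standing in the middle of it; below, the slot goes straight down another 92 mm. Axes as the extractor's.
- flap_right (a joint): Angle of the blue cover flap of the right bay: 0 shut and level, 1.57 standing upright, 1.9 against its stop. It swings up and back about a hinge at its far (+x) edge, parallel to the extractor's y; the hinge is stiff, so it stays where it is left (about 1 to 2 N at the tongue moves it). To get at the filter from above, open it to about 1.8. A gripper that reaches down for the tab needs the flap past upright.
- flap_right_hinge (a point): Middle of the right flap's hinge line; turns with the flap. Flap: 140 mm from hinge to front edge, 116 mm wide, 6 mm thick. Shut, its own x, y, z are the extractor's; it opens by turning positively about y.
- flap_right_grip (a point): Centre of the yellow pull tongue of the right flap, 165 mm from the hinge line and 3 mm off it along the flap's own z. The tongue sticks out 37 mm beyond the flap's front edge (140 to 177 mm from the hinge), 24 mm wide (y), 10 mm thick, and hangs free in front of the extractor's front face. Pinched across its width (along y) it can pivot between the fingers; it can also be lifted from below.
- filter_right_mid (a point): Centre of the right bay's filter cassette: white frame with pleated paper, 20 mm thick (its own x, the face direction), 96 mm wide (y), 90 mm tall (z), about 0.12 kg; 2.5 mm free play all round in the slot. At the start it stands upright in the slot, this point 81 mm below the bay's mouth, axes as the extractor's. Its underside is 45 mm below this point. It must rise 132 mm to be clear of the extractor's top.
- filter_right_tab (a point): Middle of the orange pull tab on top of the right filter, 60 mm above the filter's centre: 12 mm thick (x), 36 mm wide (y), standing 29 mm above the frame (14 mm above this point, 15 mm below). Its top is 7 mm below the bay's mouth. Grip it across its thickness from above, fingers opened to about 40 mm. Axes as the filter's.
- indicator_clogged: Clog indicator with its red piston risen: a clear dome 36 mm across and 30 mm tall on the rear deck of the extractor, red inside. It stands 108 mm behind (+x of the extractor) the mouth centre of the bay whose filter is clogged. Origin at its foot.
- indicator_clear: The other bay's indicator: the same clear dome without red, only the black seat shows. Origin at its foot.
- lamp: Stand magnifier lamp, fixed: round black base 170 mm across, short neck, and an upright round head 190 mm across and 36 mm thick (its top 320 mm above the table). Origin under the base. Its own +x is level and points out of the lit side of the lens (ring of white LEDs), towards where work is held.
- lens (a point): Centre of the magnifier's lens, 225 mm above the table; lens 136 mm across, upright. Axes as the lamp's: +x is the optical axis out of the lit side, z up.
- jar: Amber jar with black lid and pink label, 68 mm across, 82 mm tall; loose. Origin at the middle of its underside; leave it alone.
- bead_bowl: Small white bowl with beads, 86 mm across, 28 mm tall; loose. Origin at the middle of its underside; leave it alone.
- earring_stand: Brass T-shaped earring stand on a round wooden foot 80 mm across, bar 118 mm long along its own y, 110 mm tall; loose. Origin at the middle of its underside; leave it alone.
- bead_tub: White round tub with coloured beads on top, 64 mm across, 49 mm tall; loose. Origin at the middle of its underside; leave it alone.
- nippers: Blue-handled nippers lying flat, 125 mm long, 50 mm wide, 12 mm tall; loose. Origin at the pivot, underside; leave it alone.
- varnish_jar: Small amber jar with black lid, 48 mm across, 55 mm tall; loose. Origin at the middle of its underside; leave it alone.

How it is judged:
By the outcome, as a careful person would: the job done as asked, in the order asked, and still so for the second after the job is handed in, while the arm keeps its last pose, push and grip.
It also fails if it takes over 54 s, if anything falls off the work surface, if the arm or the gripper's body presses on something with over 40 N, if the wrist force passes 120 N, or if a joint passes its speed limit or range.

### The arm

A 7-joint arm with a two-finger parallel gripper is mounted at the origin on the work surface. World frame = base frame: x ahead of the robot, y to its left, z up, the work surface at z = 0. Lengths are in mm, angles in rad, forces in N, time in s.
With the tool pointing down it reaches from about 350 to 900 mm from the base axis. Payload 7.2 kg.
Tool frame: the origin (TCP) lies midway between the tips of the shut fingers; the grasp point (between the pads) lies arm.grasp_offset behind it (arm.grasp_offset is the distance from the TCP to the grasp point, in mm); z points along the fingers, y is the line along which they close (so a half turn about z gives the same grasp; the last joint's range is limited). The gripper opens to 88 mm and grips with 3 to 60 N. Pads are 20 mm wide; open, the fingers measure 115 mm over their backs; the gripper's body (75 mm by 178 mm) begins 61 mm behind the grasp point.
Start: joints at [1.161, 0.411, -0.013, 1.596, 0.006, 1.134, -0.082], TCP at [209.478, -588.853, 222.653] pointing down, gripper open.
Joint ranges: [-2.95, 2.95], [-0.29, 1.99], [-1.47, 1.44], [0.14, 2.54], [-1.03, 4.17], [0.13, 1.85], [-2.86, 2.86]. Speed limits (rad/s): [2.39, 2.39, 3.01, 3.01, 3.14, 3.14, 3.14].

### API

Orientations are given as a unit quaternion [w, x, y, z].
In Python, from bench import arm gives the robot as it stands.
- The arm moves only by the tool apply_moves, never from a script. Its argument "motion" is a list of rows, each a list of 3 entries, a list of its own where there are three numbers: the shift along the world's x, y, z in cm, then the turn, a rotation vector about the world's x, y, z in rad, then the closure, from 0 (fully open) to 1 (shut). A call has 1 to 5 rows; each row shifts and turns the commanded pose from where the row before left it; what a row does not reach is not made up. A row lasts 1/8 s, in which the tool goes at most 62.5 mm and 10.7 degrees, less where a joint would pass 70% of its speed; a pose out of reach is approached as far as the arm can. A call with a gripper value outside its range is refused whole. The fingers move at their own pace and stop on an object; the grip force is fixed at half the most. Time passes only in rows, so rows that do not move let the fingers close. It gives the time, the measured TCP pose, the force, the opening and the grip force at its end, in the units of the state.
- arm.state(): the state, without advancing time (a new reading comes with each control period).
- arm.grab_frame(name): name is "side" or "top" or "wrist"; returns the picture (400x640x3 uint8, red, green, blue); there is no depth.
- arm.camera_params(name): a dict with "intrinsics" (3x3 intrinsics, pixels), "world_from_camera" (4x4, takes a point from camera to world coordinates); the wrist camera has in their place "T_tool_cam" (4x4, takes a point from camera to tool coordinates, whose origin is the TCP and whose axes are the flange's). Camera axes: x right, y up, looking along -z (the intrinsics and any distortion apply to the point x, -y, -z); pixel columns grow to the right and rows downward; lengths in mm; the calibration is good to about 2 mm. A picture is of the moment at which its call begins: read the wrist's pose just before it. camera_params takes no time and is no camera call.
- arm.job_done(): hands the job in; it is judged then, once.
The state is a dict: "clock": time; "joint_pos": joint angles; "joint_velocities": joint speeds; "joint_torque": joint torques, N m; "tcp_pos": TCP position; "orientation": TCP orientation; "contact_force": force on the tool from outside, world axes, zero at the start; "moment": the same for the moment, N m; "opening": finger opening in mm; "finger_force": force on a finger pad.
Only numpy, scipy, OpenCV 4.12 (cv2) and the standard library are available. Lean on these libraries where they do the work, as an engineer would, in place of code of your own. Each camera call takes 0.05 s, during which the arm holds its last target. There are 200 camera calls.

## Working session

There is one attempt and no reset: what is moved stays moved. The work goes in short steps, Python scripts to look and compute and a tool call to move; the robot and the scene stay as the last step left them, time stands still between calls to the robot, and variables do not carry over. Pictures are saved under pics/ and viewed, at most 10 in all, crops included, and the job is handed in when it is done.

Besides the shell and the picture viewer there is one more tool, called after ">>>" as name([rows], argument=value, ...), one row to a line, values as JSON. apply_moves: Moves the arm, as the interface text tells. Its arguments: {"type":"object","properties":{"motion":{"type":"array","items":{"type":"array"}}},"required":["motion"]}

```bash
mkdir -p pics; ls; python3 - <<'E'
from bench import arm
import cv2,numpy as np
np.set_printoptions(suppress=True,precision=4)
s=arm.state();print(s['clock'],s['tcp_pos'],s['orientation'],s['opening'],arm.grasp_offset)
for n in('side','top'):
    cv2.imwrite(f'pics/{n}0.png',arm.grab_frame(n)[:,:,::-1]);print(n,arm.camera_params(n))
print(arm.camera_params('wrist'))
E
```

```text
pics
0.0 [ 209.2866 -588.3893  221.812 ] [-0.0008  0.9854  0.1701 -0.0002] 88.18183468520266 18.700000000000003
side {'intrinsics': array([[489.2771,   0.    , 324.6421],
       [  0.    , 489.2771, 196.9678],
       [  0.    ,   0.    ,   1.    ]]), 'world_from_camera': array([[  -0.9299,    0.2625,   -0.2577,  178.6948],
       [  -0.3677,   -0.6418,    0.673 ,  990.9707],
       [   0.0113,    0.7206,    0.6933, 1126.1452],
       [   0.    ,    0.    ,    0.    ,    1.    ]])}
top {'intrinsics': array([[380.9436,   0.    , 320.1827],
       [  0.    , 380.9436, 202.3752],
       [  0.    ,   0.    ,   1.    ]]), 'world_from_camera': array([[   0.0106,    0.9943,   -0.1059,  417.0344],
       [  -0.9999,    0.0117,    0.0096,    0.3724],
       [   0.0108,    0.1058,    0.9943, 1191.1435],
       [   0.    ,    0.    ,    0.    ,    1.    ]])}
{'intrinsics': array([[328.7269,   0.    , 317.9175],
       [  0.    , 328.7269, 205.7217],
       [  0.    ,   0.    ,   1.    ]]), 'T_tool_cam': array([[  -0.0011,    0.9659,    0.2587,   70.0132],
       [   1.    ,    0.0009,    0.0009,   -0.0712],
       [   0.0006,    0.2587,   -0.966 , -162.7838],
       [   0.    ,    0.    ,    0.    ,    1.    ]])}
```

View pics/side0.png

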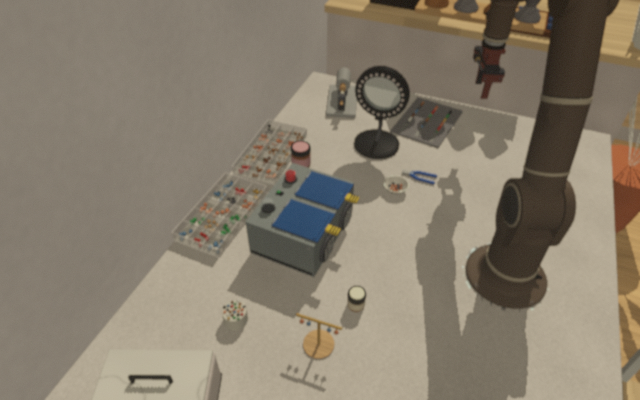

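View pics/top0.png

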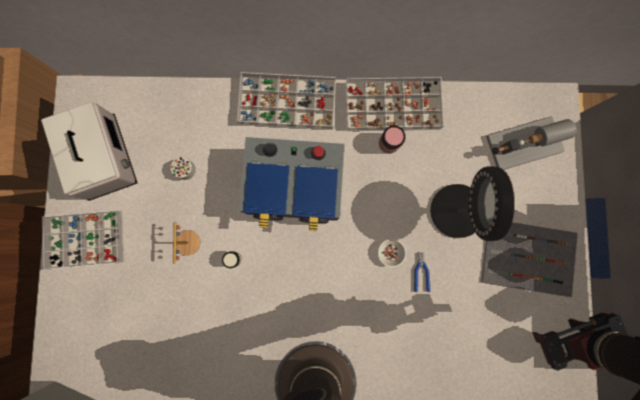

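The red dome is at top-view (318,153), behind the right bay (right flap about (316,190), tongue (313,223)). The lamp head is at top (490,203) and side (382,93), with its lit ring facing the side camera, roughly +y. Next I measure.

```bash
cat > h.py <<'E'
from bench import arm
import cv2,numpy as np
from scipy.spatial.transform import Rotation as R
np.set_printoptions(suppress=True,precision=3)
def cam(n,s=None):
    c=arm.camera_params(n);K=np.array(c['intrinsics'])
    if n!='wrist': return K,np.array(c['world_from_camera'])
    s=s or arm.state();T=np.eye(4);q=s['orientation'];T[:3,:3]=R.from_quat([q[1],q[2],q[3],q[0]]).as_matrix();T[:3,3]=s['tcp_pos']
    return K,T@np.array(c['T_tool_cam'])
def ray(C,px):
    K,T=C;p=np.atleast_2d(px).astype(float)
    d=np.c_[(p[:,0]-K[0,2])/K[0,0],-(p[:,1]-K[1,2])/K[1,1],-np.ones(len(p))]@T[:3,:3].T
    return T[:3,3],d
def onz(C,px,z):
    o,d=ray(C,px);return o+d*((z-o[2])/d[:,2])[:,None]
def tri(C1,p1,C2,p2):
    A=np.zeros((3,3));b=np.zeros(3);L=[]
    for C,p in((C1,p1),(C2,p2)):
        o,d=ray(C,p);d=d[0]/np.linalg.norm(d[0]);M=np.eye(3)-np.outer(d,d);A+=M;b+=M@o;L.append((M,o))
    x=np.linalg.solve(A,b);return x,[np.linalg.norm(M@(x-o)) for M,o in L]
def blobs(im,lo,hi,amin):
    m=cv2.inRange(cv2.cvtColor(im,cv2.COLOR_RGB2HSV),lo,hi)
    c,_=cv2.findContours(m,cv2.RETR_EXTERNAL,cv2.CHAIN_APPROX_NONE);return [x for x in c if cv2.contourArea(x)>=amin]
def cen(c): m=cv2.moments(c);return np.array([m['m10'],m['m01']])/m['m00']
E
python3 - <<'E'
from h import *
I={n:cv2.imread(f'pics/{n}0.png')[:,:,::-1].copy() for n in('side','top')};C={n:cam(n) for n in I}
for n in I:
    for nm,lo,hi,a in(('blue',(100,120,50),(125,255,255),400),('yel',(20,130,120),(32,255,255),20),('red',(172,120,80),(180,255,255),20),('red',(0,170,80),(6,255,255),20)):
        for c in blobs(I[n],lo,hi,a):
            p=cen(c);print(n,nm,cv2.contourArea(c),p,onz(C[n],p,146 if nm!='red' else 155)[0])
            if nm=='blue':
                r=cv2.boxPoints(cv2.minAreaRect(c)); 
                ap=cv2.approxPolyDP(cv2.convexHull(c),4,True)[:,0]
                q=onz(C[n],ap,146)[:,:2];print(q.tolist());
                pts=onz(C[n],c[:,0],146)[:,:2].astype(np.float32);print('rect',cv2.minAreaRect(pts))
a=cv2.resize(I['side'][50:170,335:435],None,fx=4,fy=4,interpolation=cv2.INTER_CUBIC)
b=cv2.resize(I['top'][150:270,425:525],None,fx=4,fy=4,interpolation=cv2.INTER_CUBIC)
cv2.imwrite('pics/lampcrop.png',np.hstack([a,b])[:,:,::-1])
E
```

```text
side blue 1294.0 [303.348 220.238] [563.299 147.555 146.   ]
[[626.0233458035602, 91.42196760552758], [498.8286034256419, 95.43546813657929], [501.33729072367464, 199.91747841814822], [630.1803314072325, 194.07364152091588]]
rect ((563.9261474609375, 146.1637420654297), (107.91592407226562, 134.2585906982422), 87.09891510009766)
side blue 1026.0 [323.961 189.814] [556.004  12.092 146.   ]
[[623.6443141972852, 54.46783430861569], [617.3197779540089, -43.772876221973206], [489.45446327811834, -37.76695663458929], [492.9641534924319, 63.25595607467915]]
rect ((556.480224609375, 9.845043182373047), (107.177734375, 131.86737060546875), 87.33171081542969)
side yel 77.0 [332.563 229.071] [477.115 147.877 146.   ]
side yel 62.0 [351.565 197.806] [469.792  13.303 146.   ]
top blue 1877.0 [314.927 192.199] [556.52    5.071 146.   ]
[[626.68509756494, 55.84430344041612], [619.5898941928897, -52.8668907879515], [485.61422868100783, -45.45411123960105], [492.65113078498166, 61.794214326939574]]
rect ((557.200439453125, 4.864421844482422), (112.3504867553711, 137.6230926513672), 86.9543685913086)
top blue 1906.0 [265.895 188.891] [564.107 140.751 146.   ]
[[633.4177328291621, 192.2771094322981], [626.3641069725131, 80.88453216277742], [495.090231854258, 89.29737394663029], [502.09088542102734, 199.21880634773237]]
rect ((564.5235595703125, 140.62705993652344), (112.67792510986328, 138.25601196289062), 86.65373992919922)
top yel 72.5 [313.28  222.844] [471.698   8.562 146.   ]
top yel 86.0 [263.804 219.95 ] [478.11  144.265 146.   ]
top red 21.5 [107.729 254.295] [380.77  558.262 155.   ]
top red 29.5 [320.859 102.91 ] [808.873  -8.591 155.   ]
```

View pics/lampcrop.png

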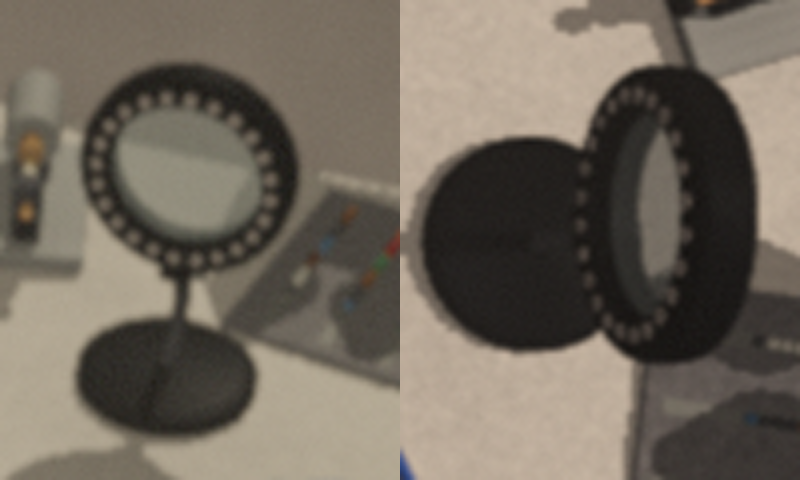

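Both views show the LED ring clearly: a full ellipse in each, centred near side px (382,95) and top px (584/4+325...). I'll fit a vertical circle to the LED dots in both views.

```bash
python3 - <<'E'
from h import *
from scipy.optimize import least_squares
I={n:cv2.imread(f'pics/{n}0.png')[:,:,::-1].copy() for n in('side','top')};C={n:cam(n) for n in I}
rng={'side':((335,50),(100,120),(382,95)),'top':((425,150),(100,120),(584,203))}
D={}
for n,ap,sz in(('side',(382.4,95),(24,22.5)),('top',(583.6-0,0),0)) [:1]:pass
# approx LED ellipses in crop px (x4): centre, semi-axes
E={'side':((335+184/4,50+182/4),(93/4,86/4)),'top':((425+(635-400)/4,150+214/4),(54/4,124/4))}
vis=[]
for n,((cx,cy),(ax,ay)) in E.items():
    g=cv2.cvtColor(I[n],cv2.COLOR_RGB2GRAY);x0,y0=rng[n][0];g=g[y0:y0+120,x0:x0+100]
    G=cv2.resize(g,None,fx=4,fy=4,interpolation=cv2.INTER_CUBIC)
    th=cv2.morphologyEx(G,cv2.MORPH_TOPHAT,cv2.getStructuringElement(cv2.MORPH_ELLIPSE,(23,23)))
    m=(th>28).astype(np.uint8);k,lab,st,ce=cv2.connectedComponentsWithStats(m)
    p=[]
    for i in range(1,k):
        q=(ce[i]-1.5)/4+[x0,y0];r=np.hypot((q[0]-cx)/ax,(q[1]-cy)/ay)
        if .82<r<1.18 and 15<st[i,4]<350:p.append(q)
    D[n]=np.array(p)
def pts(n,P,a):
    o,d=ray(C[n],D[n]);nv=np.array([np.cos(a),np.sin(a),0]);t=((P-o)@nv)/(d@nv);return o+d*t[:,None]
def res(v):
    return np.concatenate([np.linalg.norm(pts(n,v[:3],v[3])-v[:3],axis=1)-v[4] for n in D])
for loss in('linear','soft_l1'):
    s=least_squares(res,[540,-430,225,1.7,80],loss=loss,f_scale=2);J=np.linalg.inv(s.jac.T@s.jac)
    r=res(s.x);print({n:len(D[n]) for n in D},s.x,'rms',r.std(),'sig',np.sqrt(np.diag(J))*r.std(),np.round(r,1))
for n,c in(('top',(425+(515-400)/4,150+243/4)),('side',(335+167/4,50+378/4))):print('base~',onz(C[n],c,8))
a,_=tri(C['side'],(332.563,229.071),C['top'],(263.804,219.95));b,e=tri(C['side'],(351.565,197.806),C['top'],(313.28,222.844));print('tongues',a,b,e)
hs=cv2.cvtColor(I['top'],cv2.COLOR_RGB2HSV);print(hs[150:156:2,316:321:2].reshape(-1,3).tolist(), hs[150,269])
E
```

```text
{'side': 24, 'top': 14} [ 523.163 -423.541  223.936    1.553   77.819] rms 2.2421558572365554 sig [0.532 0.767 0.981 0.01  0.418] [-0.6 -0.2 -0.6 -0.3 -0.4  0.3  0.4  0.4  0.2 -0.2  0.6 -0.6  0.9 -1.1
  0.7  0.2 -0.7 -0.8 -0.4 -0.9 -0.9  1.1 -0.7  0.2 -0.7  1.  -1.2 -0.
  1.4 -1.5 -2.7 -3.3 -2.1  1.7  0.8 -1.9 12.  -0.2]
{'side': 24, 'top': 14} [ 523.47  -424.037  223.6      1.57    77.526] rms 2.407313223636894 sig [0.597 0.891 1.121 0.012 0.468] [-0.2  0.1 -0.2 -0.1 -0.   0.4  0.6  0.3  0.1 -0.3  0.3 -0.5  0.5 -0.9
  0.2 -0.2 -0.3 -0.1 -0.6 -0.1 -0.9  1.4  0.   0.7 -0.5  0.5 -0.6 -1.
  0.8 -0.4 -0.7 -0.8  0.   0.5  0.3 -0.6 14.6  0.1]
base~ [[ 521.664 -429.208    8.   ]]
base~ [[ 518.463 -429.404    8.   ]]
tongues [478.273 144.754 142.362] [471.596   8.515 141.135] [np.float64(0.36487262005853155), np.float64(0.364872620058542)]
[[1, 170, 144], [0, 166, 144], [1, 166, 144], [1, 168, 144], [0, 165, 144], [0, 163, 147], [0, 178, 145], [1, 175, 153], [0, 172, 154]] [30  6 46]
```

Lamp: LED ring plane centre is (523,-424,224), facing +y (yaw about 1.57). The heights match the given 225. The right tongue is at about (466–471, 9, 142) and the extractor yaw is about -0.053. Moving to the right tongue.

>>> apply_moves([
  [[2.4,5.7,0],[0,0,-0.08],0.3],
  [[2.4,5.7,0],[0,0,-0.08],0.3],
  [[2.4,5.7,0],[0,0,-0.08],0.3],
  [[2.4,5.7,0],[0,0,-0.08],0.3],
  [[2.4,5.7,0],[0,0,-0.076],0.3],
])

```text
clock: 0.72
tcp_pos: [329.9, -301.8, 222.6]
orientation: [0.0, 1.0, -0.028, 0.0]
contact_force: [1.3, -0.3, 0.5]
opening: 61.4
finger_force: 0.0
```

>>> apply_moves([
  [[2.4,5.7,0],[0,0,0],0.3],
  [[2.4,5.7,0],[0,0,0],0.3],
  [[2.4,5.7,0],[0,0,0],0.3],
  [[2.4,5.7,0],[0,0,0],0.3],
  [[1.0,5.7,0],[0,0,0],0.3],
])

```text
clock: 1.35
tcp_pos: [436.2, -16.8, 222.7]
orientation: [-0.0, 1.0, -0.027, 0.0]
contact_force: [0.7, 0.5, -0.2]
opening: 61.1
finger_force: 0.0
```

```bash
python3 - <<'E'
from h import *
s=arm.state();im=arm.grab_frame('wrist');C=cam('wrist',s)
print(s['clock'],s['tcp_pos'],s['joint_pos'],C[1][:3,0:3])
q=s['orientation'];print(R.from_quat([q[1],q[2],q[3],q[0]]).as_matrix())
for c in blobs(im,(20,130,100),(32,255,255),60):
    print(cv2.contourArea(c),cen(c),onz(C,cen(c),148),cv2.minAreaRect(onz(C,c[:,0],148)[:,:2].astype(np.float32)))
cv2.imwrite('pics/w1.png',im[:,:,::-1])
E
```

```text
1.35 [436.161 -16.774 222.65 ] [ 0.327  0.115 -0.428  2.004  0.055  1.033 -1.752] [[-0.055  0.965  0.258]
 [-0.998 -0.053 -0.015]
 [-0.001 -0.259  0.966]]
[[ 0.999 -0.054  0.   ]
 [-0.054 -0.999  0.   ]
 [ 0.    -0.    -1.   ]]
1201.0 [278.073 168.989] [[471.722  10.349 148.   ]] ((469.1664123535156, 10.625493049621582), (23.945297241210938, 36.68477249145508), 86.8416976928711)
1335.5 [ 93.739 167.733] [[480.    143.871 148.   ]] ((477.272705078125, 144.61529541015625), (27.564659118652344, 36.770973205566406), 86.4719009399414)
```

View pics/w1.png

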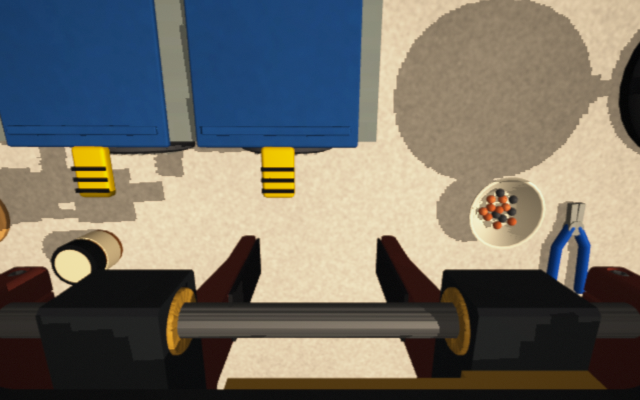

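The wrist view confirms the tongue: 24x37 mm rectangle centred at (469,10.6), so the grip point is (463,11) and the hinge about (627,2,140). Bowl, nippers and varnish jar are clear of the path.

>>> apply_moves([
  [[2.7,2.8,0],[0,0,0],0.3],
  [[0,0,-3.5],[0,0,0],0.3],
  [[0,0,-3.5],[0,0,0],0.3],
  [[0,0,-2.3],[0,0,0],0.3],
  [[0,0,0],[0,0,0],1.0],
])

```text
clock: 2.02
tcp_pos: [461.0, 8.9, 128.1]
orientation: [0.0, 1.0, -0.027, -0.002]
contact_force: [-0.5, 0.4, 0.4]
opening: 54.7
finger_force: 0.0
```

>>> apply_moves([
  [[0,0,0],[0,0,0],1.0],
  [[0,0,0],[0,0,0],1.0],
  [[0,0,0],[0,0,0],1.0],
])

```text
clock: 2.4
tcp_pos: [463.2, 10.4, 130.5]
orientation: [-0.001, 1.0, -0.027, 0.001]
contact_force: [-1.0, 14.8, 0.4]
opening: 25.3
finger_force: 7.2
```

>>> apply_moves([
  [[0.15,0,1.97],[0,0,0],1.0],
  [[0.39,-0.02,1.94],[0,0,0],1.0],
  [[0.62,-0.03,1.88],[0,0,0],1.0],
  [[0.84,-0.04,1.8],[0,0,0],1.0],
  [[1.05,-0.06,1.67],[0,0,0],1.0],
])

```text
clock: 3.02
tcp_pos: [493.2, 9.5, 223.1]
orientation: [-0.001, 1.0, -0.026, 0.0]
contact_force: [4.4, 6.0, -7.2]
opening: 23.4
finger_force: 30.0
```

>>> apply_moves([
  [[1.24,-0.07,1.55],[0,0,0],1.0],
  [[1.42,-0.08,1.38],[0,0,0],1.0],
  [[1.58,-0.08,1.2],[0,0,0],1.0],
  [[1.7,-0.09,1.0],[0,0,0],1.0],
  [[1.81,-0.1,0.8],[0,0,0],1.0],
])

```text
clock: 3.65
tcp_pos: [569.8, 5.3, 281.8]
orientation: [-0.001, 1.0, -0.026, -0.001]
contact_force: [-1.0, 5.2, -4.7]
opening: 23.8
finger_force: 30.0
```

>>> apply_moves([
  [[1.9,-0.1,0.56],[0,0,0],1.0],
  [[1.95,-0.1,0.35],[0,0,0],1.0],
  [[1.97,-0.1,0.1],[0,0,0],1.0],
  [[1.98,-0.1,-0.13],[0,0,0],1.0],
  [[1.94,-0.1,-0.37],[0,0,0],1.0],
])

```text
clock: 4.28
tcp_pos: [668.7, -0.3, 288.7]
orientation: [-0.001, 1.0, -0.027, 0.001]
contact_force: [-1.4, 2.1, 5.8]
opening: 23.1
finger_force: 30.0
```

>>> apply_moves([
  [[0.8,-0.05,-0.22],[0,0,0],1.0],
  [[0,0,0],[0,0,0],0.3],
  [[0,0,0],[0,0,0],0.3],
  [[0,0,1.0],[0,0,0],0.3],
  [[0,0,5.0],[0,0,0],0.3],
])

```text
clock: 4.9
tcp_pos: [674.3, -2.7, 342.5]
orientation: [0.0, 1.0, -0.027, -0.003]
contact_force: [1.2, -0.3, 0.7]
opening: 59.4
finger_force: 0.0
```

>>> apply_moves([
  [[-3,0,2.0],[0,0,0.18],0.3],
  [[-5,0.2,0],[0,0,0.18],0.3],
  [[-5,0.2,0],[0,0,0.18],0.3],
  [[-5,0.2,0],[0,0,0.18],0.3],
  [[-2,0.2,0],[0,0,0.18],0.5],
])

```text
clock: 5.52
tcp_pos: [473.5, 6.1, 365.7]
orientation: [0.001, 0.911, 0.413, 0.0]
contact_force: [0.4, -0.0, 1.3]
opening: 54.6
finger_force: 0.0
```

>>> apply_moves([
  [[2,0,0],[0,0,0.18],0.5],
  [[0,0,0],[0,0,0.18],0.5],
  [[0,0,0],[0,0,0.18],0.55],
  [[0,0,0],[0,0,0.131],0.55],
  [[0,0,0],[0,0,0],0.55],
])

```text
clock: 6.15
tcp_pos: [495.7, 5.9, 365.1]
orientation: [0.0, 0.726, 0.687, 0.0]
contact_force: [0.6, -0.8, 0.5]
opening: 39.5
finger_force: 0.0
```

```bash
python3 - <<'E'
from h import *
s=arm.state();w=arm.grab_frame('wrist');t=arm.grab_frame('top');sd=arm.grab_frame('side')
q=s['orientation'];print(s['tcp_pos'],s['joint_pos'],R.from_quat([q[1],q[2],q[3],q[0]]).as_matrix())
for n,im in(('wrist',w),('top',t),('side',sd)):
    C=cam(n,s)
    for c in blobs(im,(6,140,100),(19,255,255),20):
        p=onz(C,cen(c),133)[0]
        if abs(p[0]-555)<80 and abs(p[1])<60: print(n,cv2.contourArea(c),cen(c),p,cv2.minAreaRect(onz(C,c[:,0],133)[:,:2].astype(np.float32)))
cv2.imwrite('pics/a2.png',np.hstack([w[:,120:520],sd[100:300,220:420].repeat(2,0).repeat(2,1)])[:,:,::-1])
E
```

```text
[495.745   5.869 365.138] [ 0.461  0.145 -0.642  1.647  0.089  1.379 -0.248] [[ 0.055  0.998  0.001]
 [ 0.998 -0.055 -0.   ]
 [-0.     0.001 -1.   ]]
wrist 309.0 [371.494 173.558] [560.366   7.352 133.   ] ((559.8281860351562, 7.247547149658203), (38.44193649291992, 14.408252716064453), 89.43958282470703)
side 54.0 [322.071 193.611] [560.122  16.463 133.   ] ((560.7969970703125, 17.300554275512695), (17.3369197845459, 59.98634338378906), 5.172974586486816)
```

View pics/a2.png

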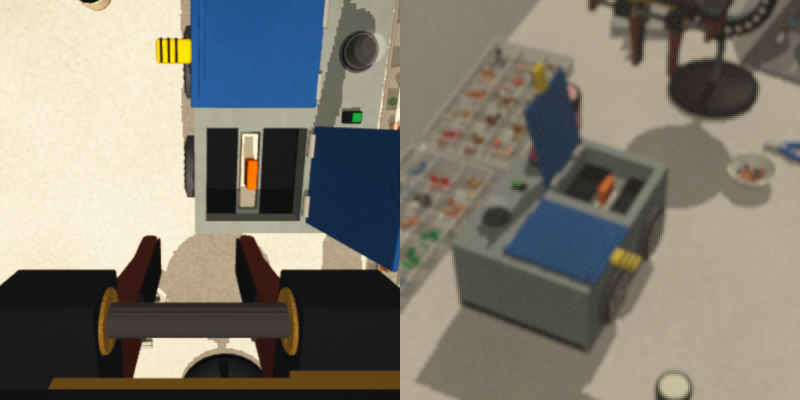

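The flap stands open at about 1.85, with the orange tab visible (wrist crop 252,173). The tab centre is about (561,6), matching the hinge-line prediction. Descending carefully and watching the force, because the gripper body is close to the flap.

>>> apply_moves([
  [[6.1,0,0],[0,0,0],0.55],
  [[0.4,0,-5],[0,0,0],0.55],
  [[0,0,-5],[0,0,0],0.55],
  [[0,0,-5],[0,0,0],0.55],
  [[0,0,-4],[0,0,0],0.55],
])

```text
clock: 6.92
tcp_pos: [560.4, 5.8, 172.5]
orientation: [-0.0, 0.727, 0.687, -0.0]
contact_force: [0.7, -0.7, 0.7]
opening: 39.3
finger_force: 0.0
```

>>> apply_moves([
  [[0,0,-1.0],[0,0,0],0.55],
  [[0,0,-0.5],[0,0,0],0.55],
  [[0,0,-0.5],[0,0,0],0.55],
  [[0,0,-0.5],[0,0,0],0.55],
  [[0,0,0],[0,0,0],0.55],
])

```text
clock: 7.55
tcp_pos: [561.0, 5.9, 149.7]
orientation: [0.0, 0.726, 0.688, 0.0]
contact_force: [-0.0, 0.6, 0.2]
opening: 39.6
finger_force: 0.0
```

```bash
python3 - <<'E'
from h import *
s=arm.state();w=arm.grab_frame('wrist');C=cam('wrist',s)
for c in blobs(w,(6,140,100),(19,255,255),60):
    print(cv2.contourArea(c),cen(c),onz(C,cen(c),133)[0],cv2.minAreaRect(onz(C,c[:,0],133)[:,:2].astype(np.float32)))
cv2.imwrite('pics/w3.png',w[:,:,::-1])
E
```

```text
3112.0 [356.29  381.475] [580.22  -92.876 133.   ] ((569.8799438476562, -90.7717514038086), (11.903278350830078, 222.7902069091797), 86.82197570800781)
287.5 [413.508 323.822] [617.037 -51.317 133.   ] ((616.552734375, -50.50136184692383), (6.493834972381592, 46.14598846435547), 1.7317616939544678)
314.5 [223.041 326.218] [497.918 -46.429 133.   ] ((498.7925720214844, -44.09115219116211), (45.80305480957031, 8.825218200683594), 85.98399353027344)
1273.5 [318.678 236.62 ] [561.004   9.769 133.   ] ((561.1674194335938, 9.520092010498047), (41.855655670166016, 11.578400611877441), 86.42884063720703)
298.5 [599.561 142.038] [714.668  55.302 133.   ] ((713.4190673828125, 54.59174728393555), (16.450489044189453, 9.429805755615234), 51.09015655517578)
```

View pics/w3.png

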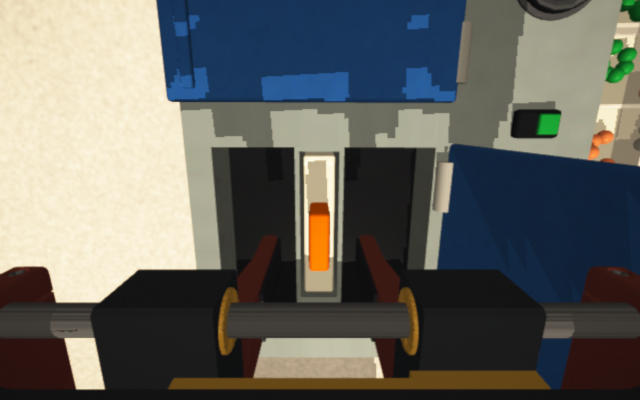

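The tab (px 318,237) is midway between the fingers and there is no contact. Descending further.

>>> apply_moves([
  [[0,0,-1.0],[0,0,0],0.55],
  [[0,0,-0.8],[0,0,0],0.55],
  [[0,0,-0.5],[0,0,0],0.55],
  [[0,0,-0.5],[0,0,0],0.55],
  [[0,0,0],[0,0,0],0.55],
])

```text
clock: 8.22
tcp_pos: [560.6, 6.0, 121.0]
orientation: [-0.0, 0.726, 0.688, -0.0]
contact_force: [0.8, 0.3, -0.1]
opening: 39.8
finger_force: 0.0
```

>>> apply_moves([
  [[0,0,-0.4],[0,0,0],0.55],
  [[0,0,-0.4],[0,0,0],0.55],
  [[0,0,-0.3],[0,0,0],0.55],
  [[0,0,0],[0,0,0],0.55],
])

```text
clock: 8.72
tcp_pos: [560.7, 5.9, 110.1]
orientation: [-0.0, 0.726, 0.688, -0.0]
contact_force: [-2.0, -0.5, 0.2]
opening: 39.8
finger_force: 0.0
```

>>> apply_moves([
  [[0,0,-0.3],[0,0,0],0.55],
  [[0,0,0],[0,0,0],1.0],
  [[0,0,0],[0,0,0],1.0],
  [[0,0,0],[0,0,0],1.0],
  [[0,0,0],[0,0,0],1.0],
])

```text
clock: 9.35
tcp_pos: [560.9, 5.9, 107.4]
orientation: [0.0, 0.726, 0.688, 0.0]
contact_force: [-0.9, -0.2, -0.5]
opening: 11.8
finger_force: 30.0
```

>>> apply_moves([
  [[0,0,1.0],[0,0,0],1.0],
  [[0,0,2.5],[0,0,0],1.0],
  [[0,0,4],[0,0,0],1.0],
  [[0,0,4],[0,0,0],1.0],
  [[0,0,5],[0,0,0],1.0],
])

```text
clock: 9.98
tcp_pos: [560.4, 5.9, 273.9]
orientation: [-0.0, 0.726, 0.688, -0.0]
contact_force: [0.3, 0.3, -1.6]
opening: 11.9
finger_force: 30.0
```

>>> apply_moves([
  [[-0.4,-3,0],[0,0,-0.12],1.0],
  [[-0.4,-3.8,0],[0,0,-0.17],1.0],
  [[-0.4,-3.8,0],[0,0,-0.17],1.0],
  [[-0.4,-3.8,0],[0,0,-0.17],1.0],
  [[-0.4,-3.8,0],[0,0,-0.17],1.0],
])

```text
clock: 10.6
tcp_pos: [540.7, -177.1, 273.2]
orientation: [0.0, 0.937, 0.348, 0.0]
contact_force: [-0.1, -0.4, -2.2]
opening: 11.6
finger_force: 30.0
```

>>> apply_moves([
  [[-0.4,-3.8,0],[0,0,-0.17],1.0],
  [[-0.4,-3.8,0],[0,0,-0.17],1.0],
  [[-0.4,-3.5,0],[0,0,-0.17],1.0],
  [[-0.3,-2.5,0],[0,0,-0.15],1.0],
  [[0,0,0],[0,0,-0.06],1.0],
])

```text
clock: 11.22
tcp_pos: [524.9, -314.7, 272.8]
orientation: [0.0, 1.0, -0.005, -0.0]
contact_force: [0.4, 0.8, -1.6]
opening: 11.7
finger_force: 30.0
```

```bash
python3 - <<'E'
from h import *
s=arm.state();q=s['orientation'];M=R.from_quat([q[1],q[2],q[3],q[0]]).as_matrix();print(s['clock'],s['tcp_pos'],'toolx yaw',np.arctan2(M[1,0],M[0,0]),M[:,2],s['joint_pos'],s['opening'])
w=arm.grab_frame('wrist');sd=arm.grab_frame('side');t=arm.grab_frame('top')
f=lambda im:cv2.resize(im,(400,400))
cv2.imwrite('pics/a4.png',np.hstack([f(sd[30:190,300:460]),f(t[130:290,380:540])])[:,:,::-1]);cv2.imwrite('pics/w4.png',w[:,:,::-1])
g=cv2.cvtColor(cv2.imread('pics/top0.png'),cv2.COLOR_BGR2GRAY);print(g[203,565:610].tolist())
E
```

```text
11.225 [ 524.907 -314.739  272.756] toolx yaw -0.01004479986741902 [-0.    -0.001 -1.   ] [ 0.628  0.365 -0.227  1.551  0.086  1.235 -1.194] 11.72742429195274
[169, 171, 172, 168, 166, 167, 167, 169, 170, 171, 171, 169, 166, 147, 113, 103, 103, 101, 103, 94, 70, 44, 35, 37, 37, 34, 35, 36, 35, 36, 35, 34, 35, 31, 34, 34, 35, 33, 35, 33, 40, 53, 54, 54, 53]
```

View pics/a4.png

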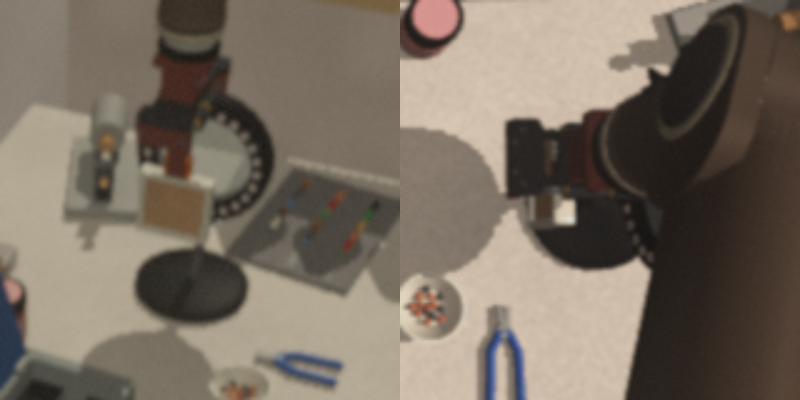

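View pics/w4.png

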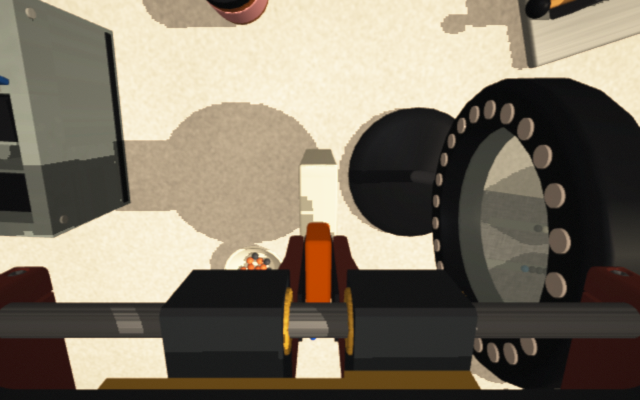

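Filter is held upright; the wrist view shows the LED ring in detail: LEDs from (435,225) to (559,241), glass rim arc near (480,190) to (512,133). I refit the ring from this view and get the glass depth from the arc.

```bash
python3 - <<'E'
from h import *
from scipy.optimize import least_squares
im=cv2.imread('pics/w4.png');g=cv2.cvtColor(im,cv2.COLOR_BGR2GRAY);C=cam('wrist')
s=[(450,140),(458,125),(472,114),(489,108),(508,113),(526,128),(543,156),(555,196),(559,241),(556,286),(444,159),(438,180),(435.5,203),(434.5,226),(436,250),(482,345),(495,352),(510,354),(527,346)]
P=[]
for u,v in s:   # refine: centroid of bright in small window
    r=7 if u<520 else 11;x0,y0=int(u)-r,int(v)-r;w=g[y0:y0+2*r+1,x0:x0+2*r+1];m=(w>(float(w.min())+w.max())/2).astype(np.uint8)
    k,l,st,ce=cv2.connectedComponentsWithStats(m);i=1+np.argmin(np.linalg.norm(ce[1:]-r,axis=1));P.append(ce[i]+[x0,y0])
P=np.array(P);o,d=ray(C,P)
def res(v,full=False):
    n=np.array([np.cos(v[3]),np.sin(v[3]),0]);q=o+d*(((v[:3]-o)@n)/(d@n))[:,None];return np.linalg.norm(q-v[:3],axis=1)-v[4]
f=least_squares(res,[523,-424,224,1.57,77.5],loss='soft_l1',f_scale=1);print(f.x,np.round(f.fun,1),np.round(P-s,1).tolist())
for z,rad in((225,77.5),):
    f2=least_squares(lambda v:res([v[0],v[1],z,v[2],rad]),[523,-424,1.57],loss='soft_l1',f_scale=1);print('fixed z,r',f2.x)
# glass arc: strong horizontal gradient per row between LED ring and glass
for row in range(150,300,15):
    L=g[row,455:545].astype(int);e=np.diff(cv2.GaussianBlur(g[row:row+1].astype(np.float32),(5,1),0)[0,455:545]);k=np.argmax(e[:75]);k2=np.argsort(e[:75])[::-1][:3]
    u=455+k+.5
    def h(Y):
        oo,dd=ray(C,(u,row));q=oo+dd[0]*((Y-oo[1])/dd[0,1]);return np.hypot(q[0]-f.x[0],q[2]-f.x[2])
    print(row,u,round(float(e[k]),1),[455+int(a) for a in k2],[(Y,round(float(h(Y)),1)) for Y in(-415,-425,-435,-442,-450,-460)])
E
```

```text
[ 595.951 -312.022  435.685    1.588    0.   ] [ 0. -0.  0.  0.  0.  0.  0. -0. -0. -0.  0.  0.  0. -0. -0.  0. -0. -0.
  0.] [[1.6, 0.5], [5.5, -0.7], [2.4, -0.0], [1.0, 0.4], [-0.7, 0.1], [-0.1, 0.4], [-0.4, 0.2], [-0.3, -0.6], [0.5, -0.2], [0.2, -1.0], [0.3, 0.0], [1.2, -0.9], [0.8, -2.2], [1.9, -3.0], [2.0, -4.0], [-3.7, -0.5], [-1.9, -0.0], [0.9, -0.2], [2.4, -0.4]]
fixed z,r [ 523.173 -418.89     1.591]
150 500.5 30.1 [500, 499, 501] [(-415, 188.5), (-425, 206.8), (-435, 225.1), (-442, 237.9), (-450, 252.6), (-460, 270.9)]
165 491.5 33.7 [491, 492, 490] [(-415, 197.1), (-425, 216.2), (-435, 235.3), (-442, 248.7), (-450, 264.0), (-460, 283.2)]
180 485.5 33.0 [485, 486, 484] [(-415, 203.3), (-425, 223.0), (-435, 242.7), (-442, 256.6), (-450, 272.3), (-460, 292.1)]
195 459.5 14.1 [459, 460, 458] [(-415, 240.1), (-425, 263.5), (-435, 286.8), (-442, 303.1), (-450, 321.8), (-460, 345.1)]
210 458.5 14.3 [458, 457, 459] [(-415, 241.8), (-425, 265.3), (-435, 288.8), (-442, 305.2), (-450, 324.0), (-460, 347.5)]
225 458.5 13.8 [458, 480, 457] [(-415, 242.3), (-425, 265.8), (-435, 289.4), (-442, 305.8), (-450, 324.7), (-460, 348.2)]
240 481.5 14.9 [481, 459, 458] [(-415, 209.0), (-425, 229.3), (-435, 249.6), (-442, 263.8), (-450, 280.0), (-460, 300.3)]
255 483.5 17.4 [483, 484, 461] [(-415, 207.7), (-425, 227.8), (-435, 248.0), (-442, 262.1), (-450, 278.3), (-460, 298.4)]
270 464.5 14.6 [464, 465, 463] [(-415, 236.6), (-425, 259.5), (-435, 282.5), (-442, 298.6), (-450, 317.0), (-460, 339.9)]
285 470.5 13.2 [470, 469, 494] [(-415, 229.5), (-425, 251.7), (-435, 274.0), (-442, 289.6), (-450, 307.4), (-460, 329.7)]
```

```bash
python3 - <<'E'
from h import *
from scipy.optimize import brentq
C=cam('wrist');c=np.array([523.3,225])
for nm,pts in(('hole',[(459.5,195),(458.5,210),(458.5,225),(464.5,270),(470.5,285)]),('glass',[(500.5,150),(491.5,165),(485.5,180),(480.5,225),(481.5,240),(483.5,255),(494.5,285)])):
    for p in pts:
        o,d=ray(C,p);f=lambda Y:np.hypot(*((o+d[0]*((Y-o[1])/d[0,1]))[[0,2]]-c))
        ys=np.arange(-460,-395,2.);v=np.array([f(y) for y in ys]);
        for R_ in(68,72):
            k=np.where(np.diff(np.sign(v-R_)))[0];print(nm,p,R_,[round(brentq(lambda y:f(y)-R_,ys[i],ys[i+1]),1) for i in k],end=' ')
        print()
# filter uprightness/position: tab top and frame in wrist view
im=cv2.imread('pics/w4.png')[:,:,::-1].copy()
for b in blobs(im,(4,140,100),(19,255,255),800):print(cen(b),onz(C,cen(b),299)[0],cv2.minAreaRect(b))
E
```

```text
hole (459.5, 195) 68 [-434.6] hole (459.5, 195) 72 [-436.4] 
hole (458.5, 210) 68 [-435.2] hole (458.5, 210) 72 [-437.0] 
hole (458.5, 225) 68 [-435.6] hole (458.5, 225) 72 [-437.3] 
hole (464.5, 270) 68 [-435.4] hole (464.5, 270) 72 [-437.3] 
hole (470.5, 285) 68 [-436.2] hole (470.5, 285) 72 [-438.4] 
glass (500.5, 150) 68 [-454.1, -406.6] glass (500.5, 150) 72 [-457.4, -403.3] 
glass (491.5, 165) 68 [-454.0, -398.6] glass (491.5, 165) 72 [-456.7, -396.0] 
glass (485.5, 180) 68 [-453.9] glass (485.5, 180) 72 [-456.2] 
glass (480.5, 225) 68 [-455.0] glass (480.5, 225) 72 [-457.0] 
glass (481.5, 240) 68 [-455.1] glass (481.5, 240) 72 [-457.1] 
glass (483.5, 255) 68 [-454.7] glass (483.5, 255) 72 [-456.8] 
glass (494.5, 285) 68 [-455.8, -396.6] glass (494.5, 285) 72 [-458.3] 
[348.063 380.756] [ 468.397 -326.686  299.   ] ((330.01678466796875, 379.5135192871094), (298.0218200683594, 15.9696044921875), 0.19291436672210693)
[317.77  262.996] [ 532.609 -311.671  299.   ] ((318.0, 262.5), (79.0, 26.0), 90.0)
```

The inner edges put the glass mid-head at y about -438 (front face about -420, back about -455), x 523, yaw about 1.58. Final adjustment follows.

>>> apply_moves([
  [[-0.15,-1.0,0.03],[0,0,0.012],1.0],
  [[-0.15,-1.0,0.03],[0,0,0.01],1.0],
  [[0,-0.3,0],[0,0,0],1.0],
  [[0,0,0],[0,0,0],1.0],
  [[0,0,0],[0,0,0],1.0],
])

```text
clock: 12.0
tcp_pos: [523.0, -334.7, 273.0]
orientation: [-0.0, 1.0, 0.01, 0.0]
contact_force: [0.2, 0.6, -1.4]
opening: 11.5
finger_force: 30.0
```

```bash
python3 - <<'E'
from h import *
s=arm.state();q=s['orientation'];M=R.from_quat([q[1],q[2],q[3],q[0]]).as_matrix();print(s['clock'],s['tcp_pos'],'toolx yaw',np.arctan2(M[1,0],M[0,0]),M[:,2],s['opening'],s['contact_force'])
w=arm.grab_frame('wrist');sd=arm.grab_frame('side')
cv2.imwrite('pics/a5.png',np.hstack([w[60:400,240:600],cv2.resize(sd[20:160,290:450],(389,340))])[:,:,::-1])
E
```

```text
12.0 [ 522.999 -334.719  273.007] toolx yaw 0.019202852580228396 [ 0.  0. -1.] 11.500215867149766 [ 0.205  0.601 -1.405]
```

View pics/a5.png

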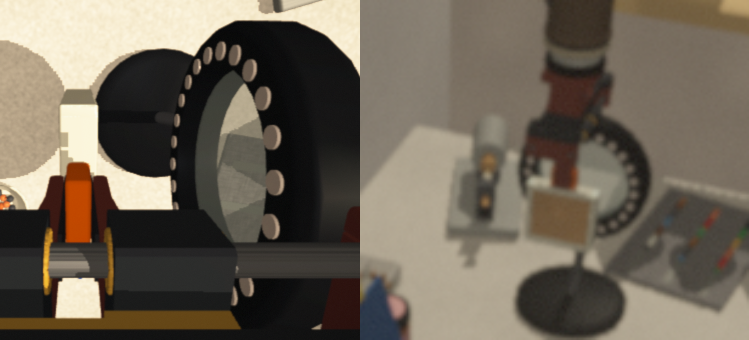

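The filter hangs upright in front of the lit side, centred on the lens axis and clear of the lamp. Handing in.

```bash
python3 -c "
from bench import arm
print(arm.job_done())"
```

```text
the job is handed in; nothing more can be done
None
```

I lifted the right bay's flap (the one with the red dome), drew out the clogged filter and handed the job in at about 12 s. The gripper was still holding it upright, centred on the lens and square to it, about 10 cm from the lit side by my measurement; the left bay stayed shut and I saw no contact with the lamp or the other things on the bench.

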